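# Bolt the medicine box against its spring catch

### The arm

A 6-joint arm with a two-finger parallel gripper is mounted at the origin on a cart in front of the work surface, level with it; the furniture and walls round the work are solid. World frame = base frame: x ahead of the robot, y to its left, z up, the work surface at z = 0. Lengths are in m, angles in rad, forces in N, time in s.
With the tool pointing down it reaches from about 0.375 to 0.9 m from the base axis. Payload 3.1 kg.
Tool frame: the origin (TCP) lies midway between the tips of the shut fingers; the grasp point (between the pads) lies 19 mm behind it (pinch_z is the distance from the TCP to the grasp point, in m); y points along the fingers, z is the direction in which the jaws open and shut, and the axes are right-handed (so a half turn about y gives the same grasp; the last joint's range is limited). The gripper opens to 87 mm and grips with 3 to 60 N. Pads are 19 mm wide; open, the fingers measure 117 mm over their backs; the gripper's body (75 mm by 190 mm) begins 51 mm behind the grasp point.
Start: joints at [0.998, 0.527, 1.433, -0, 1.181, -0.178], TCP at [0.24, 0.577, 0.223] pointing down, gripper open.
Joint ranges: [-3.08, 3.08], [-0.75, 2.2], [0.22, 2.44], [-1.43, 4.57], [0, 2.65], [-2.85, 2.85]. Speed limits (rad/s): [2.79, 2.79, 3.14, 3.14, 3.14, 3.14].

### API

Orientations are given as a unit quaternion [x, y, z, w].
In Python, from rig import * gives the robot as it stands.
- The arm moves only by the tool drive_tool, never from a script. Its argument "plan" is a list of rows, each a list of 7 numbers: the shift along the tool's x, y, z in mm, then the turn, a rotation vector about the tool's x, y, z in degrees, then the finger opening in mm, from 0 to 87. A call has 1 to 10 rows; each row is the pose to reach, as a shift and turn from the pose commanded when the call began, along the tool's axes at that moment; what a row does not reach only later rows make up. A row lasts 1/10 s, in which the tool goes at most 50 mm and 8.59 degrees, less where a joint would pass 70% of its speed; a pose out of reach is approached as far as the arm can. A call with a gripper value outside its range is refused whole. The fingers move at their own pace and stop on an object; "newtons" is the grip in N (left out, the last holds). Time passes only in rows, so rows that repeat a pose let the fingers close. It gives the time, the measured TCP pose, the force and the opening at its end, in the units of the state.
- get_obs(): the state, without advancing time (a new reading comes with each control period).
- camera(name): name is "scene" or "top" or "wrist"; returns the picture (420x560x3 uint8, blue, green, red); there is no depth.
- get_calibration(name): a dict with "fx", "fy", "cx", "cy" (pixels), "origin" and "rotation" of the camera in the world; the wrist camera has in their place "tool_from_camera" (4x4, takes a point from camera to tool coordinates, whose origin is the TCP and whose axes are the tool frame's). Camera axes: x right, y down, z forward; pixel columns grow to the right and rows downward; lengths in m; the calibration is good to about 2 mm. A picture is of the moment at which its call begins: read the wrist's pose just before it. get_calibration takes no time and is no camera call.
- hand_in(): hands the job in, once; it reports no verdict.
Trained networks look in the newest picture that a camera, given by its name, has taken for a name from the list of things; names that differ only in an ending like _2 or _b are one class to them, and where a whole thing is asked for, a point or a joint stands for the part that bears it (a point fixed in the world has none). Each returns a list of dicts, best first, with "conf" (0 to 1); they miss things now and then, are a little off and sometimes report something else, mostly with a low value. They report only what shows in the picture. A call takes as long as a camera call.
- spot_in(camera, target): "location" ([column, row] in pixels, amid what is visible of it).
- mark_of(camera, target): "location" ([column, row] in pixels: a listed point, or the origin of a listed thing).
The state is a dict: "time": time; "q": joint angles; "joint_velocities": joint speeds; "joint_torque": joint torques, N m; "position": TCP position; "tool_rot": TCP orientation; "ft_force": force on the tool from outside, world axes, zero at the start; "moment": the same for the moment, N m; "grip_width": finger opening in m.
Only numpy, scipy, OpenCV 4.12 (cv2) and the standard library are available. Lean on these libraries where they do the work, as an engineer would, in place of code of your own. Each camera call takes 0.05 s, during which the arm holds its last target. There are 200 camera calls.

### The job

Lock the blue-lidded medicine box: press the red spring catch bar down with one fingertip and, keeping it down all the way, push the bolt's black paddle with the other fingertip until the bolt is fully home in its keeper; only then let the catch spring up to lock it, and move clear. Nothing is to be gripped or picked up, and the things lying on the lid and standing round the box must stay where they are.

Things in the scene. Friction and masses are not known exactly. Their poses are not given: they have to be found in the camera images.
- lock_box: white medicine lock box, blue lid, 170 (x) x 240 (y) x 72 mm high, fixed. Origin: centre of its underside; x to its hinged back, y along the bolt to the keeper, z up. Lid top at z = 72 mm. The red catch bar's middle line lies at x = -45 mm, the bolt and black paddle at x = +15 mm: 60 mm apart. The bolt's channel is under 10 mm high above the lid; a strap across it at y = 42 to 52 mm is 13 mm high.
- bolt (a joint): travel of the bolt along the box's +y, m: 0 drawn back (as found), 0.060 fully home in the keeper, at its end stop. About 1 N of friction; it stays where left. A comb under the catch bar blocks it (2 mm of play) unless the bar is down more than 5 mm; the comb's pitch is 12 mm, so a bar let up half way locks the bolt there.
- catch (a joint): how far the catch bar is pressed straight down, m: 0 up (sprung), 0.014 hard down. The comb clears the bolt's pin from 0.005. Spring force 2.5 N at the top, 6 N hard down. Let go, it springs up by itself and locks the bolt, if the bolt is home (beyond 0.058).
- paddle (a point): centre of the top edge of the bolt's upright black paddle, moves with it; axes as the box's. Paddle 26 mm wide (x), 10 mm thick (y), its top 50 mm above the lid. Push its flat -y face, 5 mm behind this point; the space behind it is free down to 10 mm above the lid. A thin steel pin, 15 to 21 mm above the lid, runs from the paddle to 43 mm off in -x, into the comb.
- catch_bar (a point): centre of the red catch bar's top face, moves with it; axes as the box's. Bar 24 mm wide (x), 140 mm long (y); its top is 30 mm above the lid when up, 16 mm when hard down. Press it anywhere along its length; a fingertip may slide along it while pressing. In y it runs from 50 mm behind to 90 mm ahead of the paddle's starting place. The comb is under its inner edge, to 14 mm beyond it.
- forceps: slim steel forceps, 115 x 14 x 9 mm, lying loose on the back strip of the lid. Origin: centre of its underside. To be left alone.
- loupe: small round black loupe, 32 mm across, 20 mm high, lying loose on the back strip of the lid. Origin: centre of its underside. To be left alone.
- cotton_buds: clear tub of pink cotton buds, 77 mm across, 80 mm high, loose on the worktop to the right of the box. Origin: centre of its underside. To be left alone. Beyond it, on the wall behind and to the right, hang soap and towel dispensers (from 130 mm above the worktop, 0.6 m and more ahead of the robot): swing the arm in close to its base.
- lens_pot: black lens pot, 66 mm across, 33 mm high, loose on the worktop to the left of the box. Origin: centre of its underside. To be left alone.
- tape_roll: roll of tan tape, 103 mm across, 25 mm high, lying loose on the worktop behind and left of the box. Origin: centre of its underside. To be left alone.
- eye_pads: flat white pack of eye pads with a purple stripe, 95 x 55 x 8 mm, lying loose on the worktop to the right of the box, near its front. Origin: centre of its underside. To be left alone.
- keeper (a point): centre of the top of the fixed steel keeper bracket at the lid's +y end, 20 mm above the lid, 38 mm wide (x), 12 mm thick (y); the bolt enters it.

How it is judged:
On the way, in this order (a step that is already met when the one before it is completed fails the run):
1. the catch bar is held down while the bolt is still drawn back (value of joint catch above 0.005 m and value of joint bolt below 0.006 m), for 0.1 s.
2. the bolt is fully home with the catch bar still held down (value of joint bolt above 0.0575 m and value of joint catch above 0.004 m), for 0.1 s.
At the end, for the whole second after the job is handed in: the bolt is home (within 3 mm of its end stop) and at rest, and the catch bar has sprung up again (within 2 mm of its top), locking it (value of joint bolt above 0.057 m and value of joint catch below 0.002 m and velocity of joint bolt between -0.005 and 0.005 m/s); the robot touches nothing.
It fails at once if the catch bar is let up while the bolt is part of the way (value of joint bolt between 0.006 and 0.052 m and value of joint catch below 0.003 m).
It fails at once if anything on the lid or round the box (forceps, loupe, cotton buds, lens pot, tape roll, eye pad pack) is moved or lifted by more than 15 mm (distance of any of forceps, loupe, cotton_buds, lens_pot, tape_roll, eye_pads from where it was at the start of the episode above 0.015 m).
It also fails if it takes over 32 s, if anything falls off the work surface, if the arm or the gripper's body presses on something with over 40 N, if the wrist force passes 120 N, or if a joint passes its speed limit or range.

## Working session

There is one attempt and no reset: what is moved stays moved. The work goes in short steps, Python scripts to look and compute and a tool call to move; the robot and the scene stay as the last step left them, time stands still between calls to the robot, and variables do not carry over. Pictures are saved under pics/ and viewed, about 8 in all and at most 12, crops included, and the job is handed in when it is done.

Besides the shell and the picture viewer there is one more tool, called after "Call:" as name(argument=value, ...), one argument or row to a line, values as JSON. drive_tool: Moves the arm, as the interface text tells. Its arguments: {"type":"object","properties":{"plan":{"type":"array","items":{"type":"array","items":{"type":"number"}}},"newtons":{"type":"number"}},"required":["plan"]}

```bash
mkdir -p pics; ls; python3 - <<'E'
from rig import *
import cv2,numpy as np
o=get_obs();print({k:np.round(v,3).tolist() for k,v in o.items()})
for c in ["scene","top"]:
    im=camera(c);cv2.imwrite(f"pics/{c}1.png",im)
    k=get_calibration(c);print(c,{a:np.round(b,3).tolist() for a,b in k.items()})
    for t in ["paddle","catch_bar","keeper","lock_box","cotton_buds","lens_pot","tape_roll","eye_pads","forceps","loupe"]:
        print(t,[(np.round(d["location"],1).tolist(),round(d["conf"],2)) for d in mark_of(c,t)[:2]])
print(get_calibration("wrist"))
E
```

```text
pics
{'time': 0.0, 'q': [0.997, 0.529, 1.434, 0.0, 1.181, -0.179], 'joint_velocities': [-0.0, -0.002, 0.001, -0.002, 0.001, -0.0], 'joint_torque': [-0.001, -44.004, -17.659, 0.063, 0.058, -0.0], 'position': [0.24, 0.576, 0.222], 'tool_rot': [0.694, -0.139, 0.138, -0.693], 'ft_force': [-0.624, -0.462, 0.19], 'moment': [0.001, -0.012, 0.034], 'grip_width': 0.087}
scene {'fx': 460.677, 'fy': 460.677, 'cx': 281.327, 'cy': 198.334, 'origin': [-0.031, -0.445, 0.591], 'rotation': [0.806, -0.351, 0.191, -0.436]}
paddle [([289.3, 191.1], 0.8)]
catch_bar [([253.3, 203.0], 0.6)]
keeper [([263.9, 169.1], 0.67)]
lock_box [([273.6, 239.0], 0.63)]
cotton_buds [([335.4, 281.4], 0.77)]
lens_pot [([314.2, 213.5], 0.23)]
tape_roll [([274.0, 187.6], 0.63), ([275.5, 238.8], 0.45)]
eye_pads [([280.5, 295.7], 0.67), ([270.8, 238.6], 0.16)]
forceps [([314.0, 213.8], 0.62)]
loupe [([288.6, 189.8], 0.45), ([279.1, 298.7], 0.36)]
top {'fx': 435.608, 'fy': 435.608, 'cx': 277.622, 'cy': 213.002, 'origin': [0.39, 0.063, 0.995], 'rotation': [0.706, -0.705, 0.051, -0.049]}
paddle [([287.8, 212.2], 0.87)]
catch_bar [([268.1, 234.4], 0.81)]
keeper [([224.1, 186.5], 0.87)]
lock_box [([346.1, 232.8], 0.47)]
cotton_buds [([347.0, 233.3], 0.9)]
lens_pot [([196.8, 206.2], 0.75), ([224.8, 187.0], 0.25)]
tape_roll [([267.8, 234.6], 0.71), ([211.1, 163.3], 0.62)]
eye_pads [([321.0, 272.5], 0.82)]
forceps [([288.7, 211.7], 0.54), ([298.7, 195.0], 0.43)]
loupe [([255.2, 181.7], 0.73)]
{'fx': 330.71109230592026, 'fy': 330.71109230592026, 'cx': 280.0551390894146, 'cy': 203.9715691748882, 'tool_from_camera': array([[ 1.23979047e-03,  9.70590433e-01,  2.40733617e-01,
        -6.63568679e-02],
       [-4.45860655e-04, -2.40733241e-01,  9.70591216e-01,
        -1.61136903e-01],
       [ 9.99999132e-01, -1.31066339e-03,  1.34289308e-04,
        -1.90092904e-04],
       [ 0.00000000e+00,  0.00000000e+00,  0.00000000e+00,
         1.00000000e+00]])}
```

```bash
python3 - <<'E'
import cv2
a=cv2.imread("pics/top1.png")[110:310,140:407]
cv2.imwrite("pics/top1c.png",cv2.resize(a,None,fx=3,fy=3,interpolation=cv2.INTER_CUBIC))
E
```

```text
(no output)
```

View pics/scene1.png

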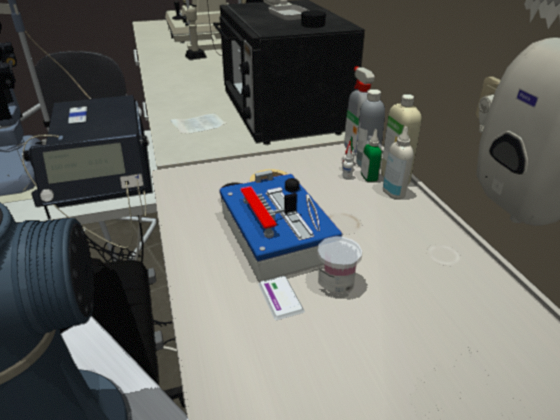

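View pics/top1c.png

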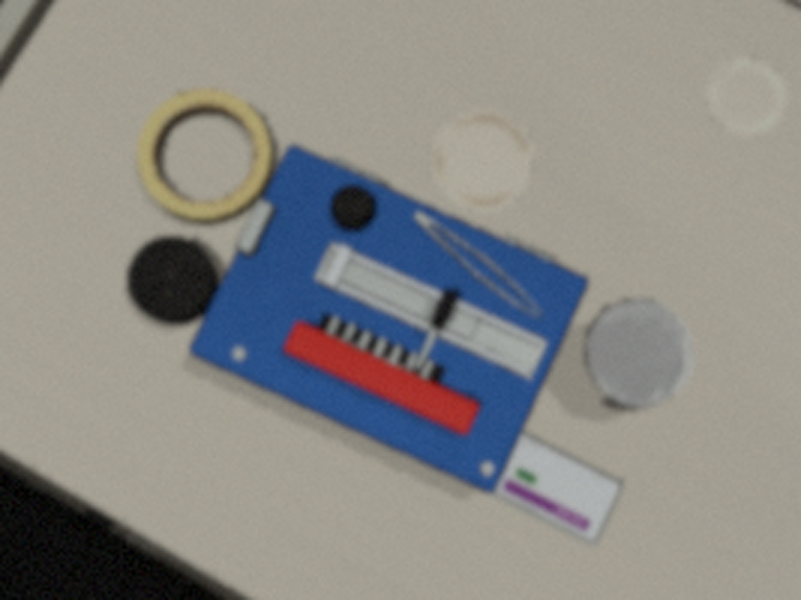

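Two pictures viewed so far. The top crop shows the lid corners at crop (292,147), (587,280), (493,492) and (192,352), the paddle at (447,308), the bar from (285,345) to (478,415) and the keeper at (255,228). The scene view agrees with this, and the buds are on the right and the dispenser on the far right.

```bash
cat > h.py <<'E'
from rig import *
import cv2,numpy as np
from scipy.spatial.transform import Rotation as R
def ray(c,px,z):
    k=get_calibration(c)
    if c=="wrist":
        o=get_obs();T=np.eye(4);T[:3,:3]=R.from_quat(o["tool_rot"]).as_matrix();T[:3,3]=o["position"]
        T=T@k["tool_from_camera"];Rm,p=T[:3,:3],T[:3,3]
    else: Rm,p=(R.from_quat(k["rotation"]).as_matrix() if np.size(k["rotation"])==4 else k["rotation"]),np.array(k["origin"])
    d=Rm@[(px[0]-k["cx"])/k["fx"],(px[1]-k["cy"])/k["fy"],1]
    return p+d*(z-p[2])/d[2]
E
python3 - <<'E'
from h import *
c=np.array([(292,147),(587,280),(493,492),(192,352)])/3+[140,110]
P=np.array([ray("top",p,.072) for p in c]);print(P.round(4))
print("sides",np.linalg.norm(P-np.roll(P,-1,0),axis=1).round(3))
m=P.mean(0);y=(P[0]+P[3]-P[1]-P[2])[:2];print("centre",m.round(4),"yaw y axis",np.degrees(np.arctan2(-y[0],y[1])))
th=np.arctan2(-y[0],y[1])
for n,px,z in [("paddle",(287.8,212.2),.122),("bar",(268.1,234.4),.102),("keeper",(224.1,186.5),.092)]:
    w=ray("top",px,z);d=(w-m)[:2];print(n,w.round(4),"box",(R.from_euler('z',-th).as_matrix()[:2,:2]@d).round(4))
for n,px,z in [("paddle",(289.3,191.1),.122),("bar",(253.3,203.0),.102),("keeper",(263.9,169.1),.092)]: print(n,ray("scene",px,z).round(4))
print(R.from_quat(get_obs()["tool_rot"]).as_matrix().round(3))
print("tool yaw",np.degrees(th))
E
```

```text
[[ 0.6406  0.1476  0.072 ]
 [ 0.5431 -0.0651  0.072 ]
 [ 0.3926  0.0034  0.072 ]
 [ 0.4908  0.2164  0.072 ]]
sides [0.234 0.165 0.235 0.165]
centre [0.5168 0.0756 0.072 ] yaw y axis -24.686044188752174
paddle [0.5164 0.0392 0.122 ] box [ 0.0149 -0.0332]
bar [0.4731 0.0793 0.102 ] box [-0.0412 -0.0149]
keeper [0.5754 0.1728 0.092 ] box [0.0126 0.1128]
paddle [0.5251 0.0494 0.122 ]
bar [0.4701 0.0922 0.102 ]
keeper [0.5897 0.1823 0.092 ]
[[ 0.923 -0.     0.385]
 [-0.385 -0.     0.923]
 [-0.    -1.    -0.   ]]
tool yaw -24.686044188752174
```

Call:
drive_tool(
  plan=[
    [20,-10,-18,0,4,0,60],
    [54,-25,-50,0,12,0,50],
    [89,-30,-83,0,20,0,45],
    [124,-30,-116,0,28,0,45],
    [159,-30,-149,0,36,0,45],
    [194,-30,-182,0,44,0,45],
    [229,-30,-214,0,52,0,45],
    [264,-30,-247,0,60,0,45],
    [299,-30,-280,0,68,0,45],
    [334,-30,-312,0,76,0,45],
  ],
)

```text
time: 2.1
position: [0.4292, 0.1586, 0.2529]
tool_rot: [0.459, -0.537, 0.538, -0.46]
ft_force: [0.0, 0.2, 0.1]
grip_width: 0.0452
```

Call:
drive_tool(
  plan=[
    [37,0,24,0,5,0,45],
    [75,0,48,0,11,0,45],
    [112,0,73,0,15.7,0,45],
    [112,0,73,0,15.7,0,45],
    [112,0,73,0,15.7,0,45],
  ],
)

```text
time: 2.6
position: [0.4842, 0.0379, 0.2525]
tool_rot: [-0.383, 0.595, -0.594, 0.383]
ft_force: [-0.2, 0.0, -0.1]
grip_width: 0.0452
```

```bash
python3 - <<'E'
from h import *
o=get_obs();print(o["position"],o["q"],R.from_quat(o["tool_rot"]).as_matrix().round(3).tolist())
im=camera("wrist");cv2.imwrite("pics/w1.png",im)
Rm=R.from_quat(o["tool_rot"]).as_matrix()
for t,z in [("paddle",.122),("catch_bar",.102),("keeper",.092)]:
    for d in mark_of("wrist",t)[:2]:
        w=ray("wrist",d["location"],z);print(t,np.round(d["location"],1),round(d["conf"],2),w.round(4),"tool",(Rm.T@(w-o["position"])*1000).round(1))
E
```

```text
[0.48416207 0.03792731 0.25245338] [-1.52706157e-01  3.00802753e-01  1.73583229e+00  4.88912464e-04
  1.10551426e+00  2.73735057e-01] [[-0.414, -0.0, 0.91], [-0.91, 0.001, -0.414], [-0.0, -1.0, -0.001]]
paddle [309.4 179. ] 0.9 [0.5124 0.0438 0.122 ] tool [-17.  130.4  23.4]
catch_bar [247.4 157.4] 0.82 [0.4676 0.0831 0.102 ] tool [-34.2 150.5 -33.7]
```

View pics/w1.png

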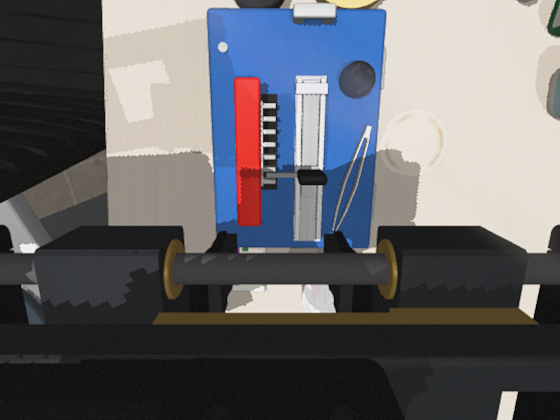

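The wrist view shows the bar at columns 235–260, the paddle top around (312,179) and the lid edges square to the image, so the yaw is right. The centring correction is about −4 mm in tool z, with +4 mm in tool x for clearance behind the paddle. Next I descend to just above paddle height.

Call:
drive_tool(
  plan=[
    [4,20,-4,0,0,0,45],
    [4,60,-4,0,0,0,45],
    [4,100,-4,0,0,0,45],
    [4,120,-4,0,0,0,45],
    [4,120,-4,0,0,0,45],
    [4,120,-4,0,0,0,45],
  ],
)

```text
time: 3.4
position: [0.4788, 0.0376, 0.1329]
tool_rot: [-0.384, 0.594, -0.594, 0.384]
ft_force: [0.1, -0.7, 0.6]
grip_width: 0.0447
```

```bash
python3 - <<'E'
from h import *
o=get_obs();print(o["position"])
Rm=R.from_quat(o["tool_rot"]).as_matrix()
for c in ["wrist","top","scene"]:
  im=camera(c);cv2.imwrite(f"pics/{c}2.png",im)
  for t,z in [("paddle",.122),("catch_bar",.102)]:
    for d in mark_of(c,t)[:2]:
        w=ray(c,d["location"],z);print(c,t,np.round(d["location"],1),round(d["conf"],2),w.round(4),"tool",(Rm.T@(w-o["position"])*1000).round(1))
a=cv2.imread("pics/scene2.png")[130:270,190:370];a=cv2.resize(a,(540,420),interpolation=cv2.INTER_CUBIC)
b=cv2.imread("pics/wrist2.png");b=cv2.resize(b,(560,420))[:,150:400]
cv2.imwrite("pics/c2.png",np.hstack([a,b]))
E
```

```text
[0.47877585 0.03764538 0.13287199]
wrist paddle [338.9 213.8] 0.9 [0.515  0.0397 0.122 ] tool [-16.8  10.9  32.2]
wrist catch_bar [234.3 171.5] 0.63 [0.4698 0.0822 0.102 ] tool [-37.   30.9 -26.4]
scene paddle [288.5 191.3] 0.66 [0.5235 0.05   0.122 ] tool [-29.7  10.9  35.7]
scene catch_bar [255.9 204.8] 0.59 [0.4692 0.0842 0.102 ] tool [-38.5  30.9 -27.8]
```

View pics/c2.png

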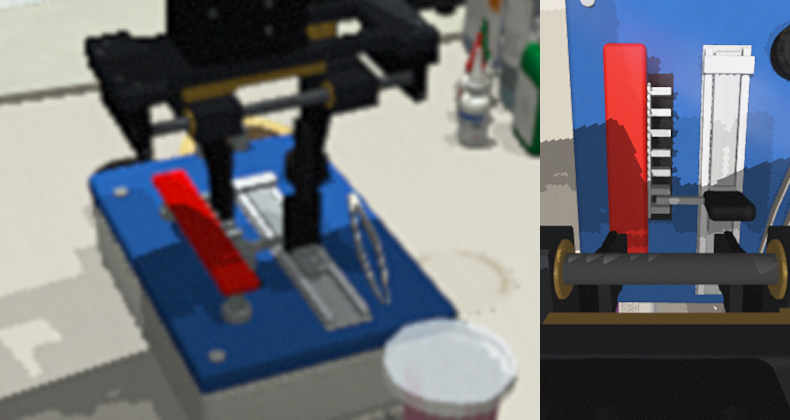

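The wrist view puts the bar at −26 and the paddle at +32 in tool z, so I shift +3 mm in z. Clearance behind the paddle is only about 3 mm, so I back off 5 mm more before descending beside it.

Call:
drive_tool(
  plan=[
    [5,0,3,0,0,0,45],
    [5,0,3,0,0,0,45],
    [5,6,3,0,0,0,45],
    [5,12,3,0,0,0,45],
    [5,18,3,0,0,0,45],
    [5,21,3,0,0,0,45],
    [5,21,3,0,0,0,45],
    [5,21,3,0,0,0,45],
  ],
)

```text
time: 4.65
position: [0.4794, 0.0311, 0.1114]
tool_rot: [-0.384, 0.594, -0.594, 0.383]
ft_force: [-0.4, -0.1, 0.7]
grip_width: 0.0449
```

```bash
python3 - <<'E'
from h import *
o=get_obs();print(o["position"],o["ft_force"])
Rm=R.from_quat(o["tool_rot"]).as_matrix()
im=camera("wrist");cv2.imwrite("pics/wrist3.png",im)
for t,z in [("paddle",.122),("catch_bar",.102)]:
    for d in mark_of("wrist",t)[:1]:
        w=ray("wrist",d["location"],z);print(t,np.round(d["location"],1),round(d["conf"],2),"tool",(Rm.T@(w-o["position"])*1000).round(1))
cv2.imwrite("pics/c3.png",cv2.resize(im[100:320,160:400],None,fx=2.5,fy=2.5))
E
```

```text
[0.47935808 0.03105288 0.11135666] [-0.38736835 -0.06761789  0.68437513]
paddle [342.6 214. ] 0.98 tool [-23.  -10.7  28.9]
catch_bar [222.5 166.7] 0.86 tool [-42.8   9.4 -30.5]
```

View pics/c3.png

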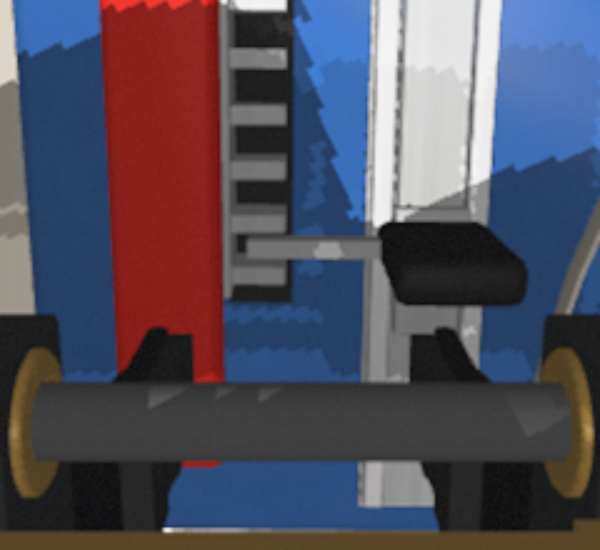

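Clear, with no contact: the bar is at −30.5 and the paddle at +28.9 in tool z, 23 mm ahead. Now I press the bar.

Call:
drive_tool(
  plan=[
    [0,5,0,0,0,0,45],
    [0,10,0,0,0,0,45],
    [0,14,0,0,0,0,45],
    [0,18,0,0,0,0,45],
    [0,21,0,0,0,0,45],
    [0,21,0,0,0,0,45],
    [0,21,0,0,0,0,45],
  ],
)

```text
time: 5.5
position: [0.4796, 0.0309, 0.0907]
tool_rot: [0.383, -0.594, 0.594, -0.384]
ft_force: [0.1, -0.7, 4.0]
grip_width: 0.045
```

```bash
python3 - <<'E'
from h import *
o=get_obs();print(o["position"],o["ft_force"],o["moment"])
im=camera("wrist");a=im[100:320,160:400]
s=camera("scene")[150:250,220:340]
cv2.imwrite("pics/c4.png",np.hstack([cv2.resize(a,(480,440)),cv2.resize(s,(316,440))]))
E
```

```text
[0.47962997 0.03093889 0.09065989] [ 0.12074114 -0.68874296  4.01548825] [-0.03347476  0.14844989 -0.0010481 ]
```

View pics/c4.png

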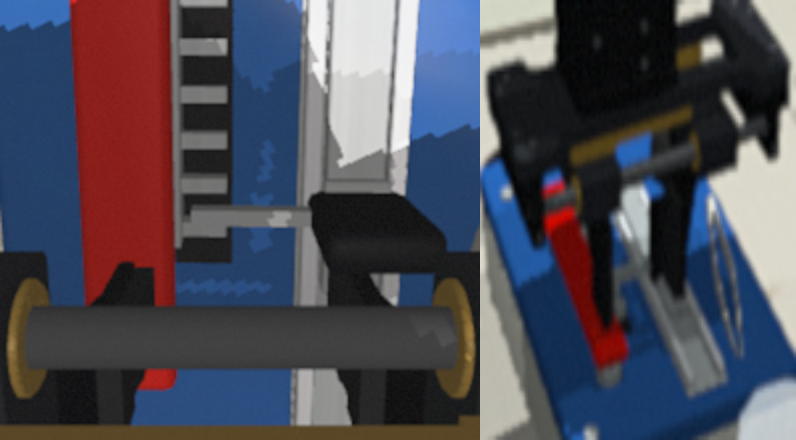

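Picture 6: the bar is visibly lowered under the left finger, and the right finger is behind the paddle with a gap. The force of 4 N fits a partly pressed bar. I press 2 mm deeper for margin, then begin the push.

Call:
drive_tool(
  plan=[
    [0,1,0,0,0,0,45],
    [0,2,0,0,0,0,45],
    [0,2,0,0,0,0,45],
    [-3,2,0,0,0,0,45],
    [-6,2,0,0,0,0,45],
    [-9,2,0,0,0,0,45],
    [-12,2,0,0,0,0,45],
    [-15,2,0,0,0,0,45],
    [-15,2,0,0,0,0,45],
  ],
)

```text
time: 6.5
position: [0.485, 0.0441, 0.0887]
tool_rot: [0.385, -0.594, 0.594, -0.383]
ft_force: [-0.9, -3.1, 5.2]
grip_width: 0.0451
```

Call:
drive_tool(
  plan=[
    [-4,0,0,0,0,0,45],
    [-9,0,0,0,0,0,45],
    [-14,0,0,0,0,0,45],
    [-19,0,0,0,0,0,45],
    [-24,0,0,0,0,0,45],
    [-29,0,0,0,0,0,45],
    [-34,0,0,0,0,0,45],
    [-39,0,0,0,0,0,45],
    [-43,0,0,0,0,0,45],
    [-45,0,0,0,0,0,45],
  ],
)

```text
time: 7.5
position: [0.5036, 0.0847, 0.0886]
tool_rot: [0.385, -0.593, 0.594, -0.383]
ft_force: [-1.2, -4.5, 5.3]
grip_width: 0.045
```

Call:
drive_tool(
  plan=[
    [-2,0,0,0,0,0,45],
    [-4,0,0,0,0,0,45],
    [-6,0,0,0,0,0,45],
    [-8,0,0,0,0,0,45],
    [-9,0,0,0,0,0,45],
    [-9,0,0,0,0,0,45],
  ],
)

```text
time: 8.1
position: [0.5066, 0.0918, 0.0887]
tool_rot: [0.385, -0.593, 0.594, -0.382]
ft_force: [-2.9, -9.2, 5.5]
grip_width: 0.045
```

Call:
drive_tool(
  plan=[
    [-1,0,0,0,0,0,45],
    [-2,0,0,0,0,0,45],
    [-3,0,0,0,0,0,45],
    [-3,0,0,0,0,0,45],
    [-3,0,0,0,0,0,45],
  ],
)

```text
time: 8.6
position: [0.5067, 0.092, 0.0888]
tool_rot: [0.387, -0.593, 0.595, -0.381]
ft_force: [-5.3, -18.6, 10.2]
grip_width: 0.0449
```

```bash
python3 - <<'E'
from h import *
o=get_obs();print(o["position"],o["ft_force"],o["moment"])
im=camera("wrist");a=im[20:320,120:420]
cv2.imwrite("pics/c5.png",cv2.resize(a,(600,600)))
ps={}
for c,t,z in [("wrist","paddle",.122),("wrist","keeper",.092)]:
    d=mark_of(c,t)[:1]
    if d: ps[t]=ray(c,d[0]["location"],z);print(t,d,ps[t])
if len(ps)==2: print(np.array([.418,.909])@(ps["keeper"]-ps["paddle"])[:2])
E
```

```text
[0.50665617 0.0920066  0.08879069] [ -5.2556955  -18.5839466   10.22164332] [-3.05326588  0.91574428 -0.3842496 ]
paddle [{'location': [352.6, 244.2], 'conf': 0.91}] [0.53993563 0.09553982 0.122     ]
keeper [{'location': [352.1, 33.6], 'conf': 0.74}] [0.57636176 0.17299949 0.092     ]
0.0856369639829582
```

View pics/c5.png

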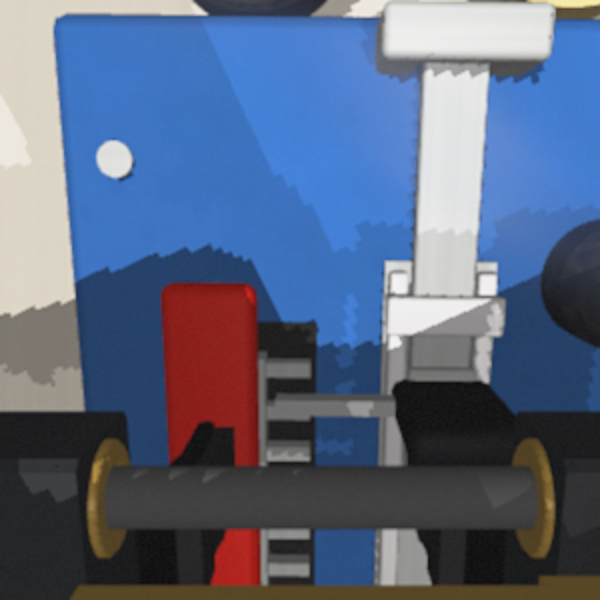

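Picture 7: the bolt is in the keeper. By vision the keeper–paddle distance fell from 146 to 86 mm (60 mm of travel), and the motion stopped against about 19 N, so it is at the end stop. I back off slightly with the bar still down, then lift straight up.

Call:
drive_tool(
  plan=[
    [2,0,0,0,0,0,45],
    [4,0,0,0,0,0,45],
    [6,0,0,0,0,0,45],
    [6,0,0,0,0,0,45],
    [6,-10,0,0,0,0,45],
    [6,-25,0,0,0,0,45],
    [6,-50,0,0,0,0,45],
    [6,-90,0,0,0,0,45],
    [6,-130,0,0,0,0,45],
    [6,-130,0,0,0,0,45],
  ],
)

```text
time: 9.75
position: [0.5098, 0.0911, 0.2237]
tool_rot: [0.381, -0.592, 0.596, -0.387]
ft_force: [0.8, -0.5, -0.3]
grip_width: 0.0451
```

```bash
python3 - <<'E'
from h import *
o=get_obs();print(o["position"],o["ft_force"])
im=camera("wrist");cv2.imwrite("pics/w6.png",im)
ps={}
for t,z in [("paddle",.122),("keeper",.092),("catch_bar",.102)]:
    d=mark_of("wrist",t)[:1]
    if d: ps[t]=ray("wrist",d[0]["location"],z);print(t,d,ps[t])
if len(ps)==3: print(np.array([.418,.909])@(ps["keeper"]-ps["paddle"])[:2])
s=camera("scene")[130:330,190:390]
cv2.imwrite("pics/c6.png",np.hstack([cv2.resize(im[:,140:420],(400,600)),cv2.resize(s,(400,600))]))
E
```

```text
[0.50977538 0.09111935 0.22374959] [ 0.75288928 -0.50188973 -0.33837123]
paddle [{'location': [312.9, 186.3], 'conf': 0.78}] [0.5358679  0.09494327 0.122     ]
keeper [{'location': [313.5, 75.4], 'conf': 0.59}] [0.57144435 0.17334951 0.092     ]
catch_bar [{'location': [241.7, 225.8], 'conf': 0.92}] [0.46368797 0.08440511 0.102     ]
0.08614222990420972
```

View pics/c6.png

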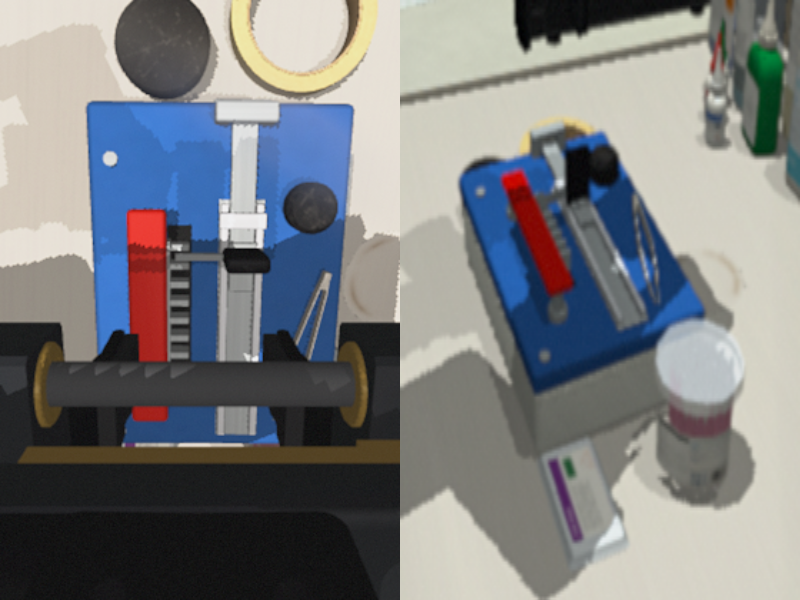

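Picture 8: the bolt is in the keeper, the bar looks raised again, the gripper is clear, and nothing appears to have moved. Handing in.

```bash
python3 - <<'E'
from rig import *
print(hand_in())
E
```

```text
the job is handed in; nothing more can be done
None
```

The box should be locked, and the job is handed in at about 10 s of the 32 s allowed. I pressed the red bar about 13 mm down with one fingertip and held it there. With the other I pushed the paddle home until it stopped against about 19 N, then backed off and lifted clear.

Last checks:
- **Bolt:** the camera showed it in the keeper. The keeper-to-paddle distance went from about 146 mm to 86 mm, so about 60 mm of travel, and it was still 86 mm after I lifted off.
- **Catch bar:** it looks raised again in the final pictures, but I could not measure its height exactly.
- **Robot:** the wrist force read under 1 N with the fingertips about 150 mm above the lid, so nothing is being touched.
- **Objects round the box:** none looked moved in the last pictures; I did not measure their positions.
- **Disagreement:** the scene camera and the wrist camera placed the paddle about 13 mm apart. I used the wrist camera, and the contacts agreed with it.

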